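# Reset a jar press: slacken the lock ring, screw the pad down, lock it again

## Task

The jar press stands too high over its jar. Slacken the lock ring until the adjuster knob is free, turn the knob clockwise until the pad bears gently but surely on the jar's lid, then tighten the lock ring hand-tight so that it clamps the adjuster again. Do not crush the jar or overtighten the ring, and leave the things standing round the press where they are.

Things in the scene. Friction and masses are not known exactly. Their poses are not given: they have to be found in the camera images.
- press: Steel jar press, fixed to the worktop. Origin on the worktop, on the vertical axis shared by knob, ring, spindle and pad; x axis points to the upright post. Base plate 132x100x12 (x -46 to +86). Post 22x44 at x 57 to 79. Arm 20 thick, 44 wide, x -24 to +79, top at z 127, carrying the collar, the ring, then the knob; nothing is higher than 209.
- jar_seat (a point): Where the jar stands: on the axis, on the base plate's upper face, z = 12 over the worktop.
- ring_center (a point): Centre of the lock ring: black knurled round ring, 58 in diameter, 18 high (z 145 to 163), turning in place on the vertical axis. The narrower collar below leaves fingertips 18 mm of room beneath the ring's underside. A short bright line on its top (its x axis) shows its angle.
- lock_ring (a joint): Angle of the ring, rad, -1.2 to 1.8; grows as it loosens (anticlockwise from above). Starts clamped, within 0.05 of 0. The angle where the clamp bites (+0.1 to +0.8) differs each time and is not shown; 0.95 is always slack. Running friction 0.35 N m either way. Past the bite, tightening torque grows 0.4 N m per rad: stop at about 0.22 N m over the slack running torque. It then stays when let go.
- knob_center (a point): Centre of the adjuster knob: black knurled round knob, 34 in diameter, 28 high (z 180 to 208), above the ring on the same axis, turning in place. A short bright line on its top (its x axis) shows its angle.
- adjuster (a joint): Angle of the knob, rad, -0.6 to 3.0, grows clockwise from above; 8 mm of pad travel per rad. Starts between 0 and 0.5, clamped while the ring is tight. Slack, it runs with 0.17 N m of friction and stays where left. The pad meets the lid at an unknown angle between 1.0 and 1.75; then the torque grows 0.38 N m per rad: stop about 0.1 N m over the free running torque.
- jar: Small closed glass jar with a flat lid, 56 in diameter, 65 high, standing loose on the base plate under the pad. Origin at the centre of its underside. Not to be handled.
- shaker: Salt shaker, glass with a metal top, 44 across, 90 high, beside the press. Bystander; origin under its centre.
- tub_small: Low round pot with a pale lid, 63 across, 34 high, beside the press. Bystander; origin under its centre.
- spice: Spice jar with a yellow-brown cap, 42 across, 106 high, beside the press. Bystander; origin under its centre.
- collar: Fixed dark steel collar on the arm, 42 across, z 127 to 145; origin at the centre of its underside. It guides the clamp's shoe, which the ring raises on a spring against a washer under the knob: past the bite each rad of the ring adds 50 N of clamp force. Hand-tight is about 28 N; 18 to 38 N will do; over 60 N spoils it.
- stem: Fixed steel stem on the axis, 16 across, z 127 to 172, inside the collar and ring; it carries the adjuster knob and the washer that the shoe clamps. Origin at the centre of its lower end. Not grasped.
- guide: Small fixed bush under the arm, 22 across, origin on the axis at z 107. From it hangs the spindle with a black rubber pad 36 across, starting 4 to 14 mm above the jar's lid; how low the pad hangs for a given knob angle differs each time. The pad is sprung, 6 N per mm: from touch on, each rad of the knob adds 48 N on the lid. Right is about 12 N; 5 to 20 N will do; over 32 N breaks the jar.

How it is judged (in metres and radians):
On the way, in this order (a step that is already met when the one before it is completed fails the run):
1. the lock ring is slackened so that the clamp is free, the pad still off the lid (contact force between collar and stem below 0.5 N and value of joint lock_ring above 0.15 rad and contact force between guide and jar below 0.5 N), for 0.2 s.
2. with the ring slack, the pad is screwed down to bear on the lid with 5 to 20 N (contact force between collar and stem below 0.5 N and contact force between guide and jar between 5 and 20 N), for 0.2 s.
3. the lock ring is tightened: clamp force over 18 N (contact force between collar and stem above 18 N), for 0.2 s.
At the end, for the whole second after the job is handed in: The pad presses on the jar's lid with 5 to 20 N, the lock ring clamps the adjuster with 18 to 38 N, and the jar stands upright and still under the pad, within 12 mm of the axis (contact force between collar and stem between 18 and 38 N and contact force between guide and jar between 5 and 20 N and horizontal distance between jar and jar_seat below 0.012 m and angle between jar's own z axis and vertical below 0.08 rad and linear speed of jar below 0.02 m/s); the robot touches nothing.
It fails at once if the jar is crushed (pad force over 32 N) (contact force between guide and jar above 32 N).
It fails at once if the lock ring is overtightened (clamp force over 60 N) (contact force between collar and stem above 60 N).
It fails at once if the jar is handled or knocked by the robot (contact force between any of the fingers, the arm and jar above 3 N).
It fails at once if a bystander is displaced by more than 20 mm (distance of any of shaker, tub_small, spice from where it was at the start of the episode above 0.02 m).
It also fails if it takes over 72 s, if anything falls off the work surface, if the arm or the gripper's body presses on something with over 40 N, if the wrist force passes 120 N, or if a joint passes its speed limit or range.

## Robot

A 6-joint arm with a two-finger parallel gripper is mounted at the origin on a cart in front of the work surface, level with it; the furniture and walls round the work are solid. World frame = base frame: x ahead of the robot, y to its left, z up, the work surface at z = 0. Lengths are in mm, angles in rad, forces in N, time in s.
With the tool pointing down it reaches from about 350 to 775 mm from the base axis. Payload 7.3 kg.
Tool frame: the origin (TCP) lies on the centre line of the jaws, within the pads' length; the fingertips stand 22 mm ahead of it and the grasp point (between the pads) lies 3 mm ahead of it; z points along the fingers, y is the direction in which the jaws open and shut (so a half turn about z gives the same grasp; the last joint's range is limited). The gripper opens to 92 mm and grips with 3 to 60 N. Pads are 19 mm wide; open, the fingers measure 130 mm over their backs; the gripper's body (75 mm by 190 mm) begins 47 mm behind the grasp point.
Start: joints at [-1.444, 0.342, 1.524, -0, 1.275, -0.146], TCP at [141.472, -505.597, 248.741] pointing down, gripper open.
Joint ranges: [-2.53, 2.53], [-0.77, 2.02], [0.04, 2.7], [-1, 4.14], [0.28, 2.66], [-3.11, 3.11]. Speed limits (rad/s): [2.57, 2.57, 3.14, 3.14, 3.14, 3.14].

## Interface

Orientations are given as [roll, pitch, yaw] about the fixed x, y, z axes, in that order (R = Rz(yaw) Ry(pitch) Rx(roll)).
In Python, from plant import get_obs, capture, close_job gives the robot as it stands.
- The arm moves only by the tool carry_out, never from a script. Its arguments are lists of equal length, an entry for each row: "xyz": the shift along the tool's x, y, z scaled (see below), a list of three; "dr": the turn, a rotation vector about the tool's x, y, z scaled (see below), a list of three. A call has 1 to 8 rows; each row shifts and turns the commanded pose from where the row before left it, along the tool's axes as they then stand; what a row does not reach is not made up. The controller multiplies each number of a shift by 0.06 m and each number of a turn by 8 degrees. A row lasts 1/8 s, in which the tool goes at most 62.5 mm and 10.7 degrees, less where a joint would pass 70% of its speed; a pose out of reach is approached as far as the arm can. A call with a number of a shift or a turn outside -1 to 1 is refused whole. A call with a gripper value outside its range is refused whole. "gripper" is the gripper's target within -1 to 1 (fully open at 1, half-way at 0, shut at -1), set as the call begins (left out, the last holds). The fingers move at their own pace and stop on an object; the grip force is fixed at half the most. Time passes only in rows, so rows that do not move let the fingers close. It gives the time, the measured TCP pose, the force and the opening at its end, in the units of the state.
- get_obs(): the state, without advancing time (a new reading comes with each control period).
- capture(name): name is "side" or "top"; returns a dict with "image" (384x512x3 uint8, blue, green, red), "fx", "fy", "cx", "cy" (pixels), "pose" (4x4, takes a point from camera to world coordinates). Camera axes: x right, y up, looking along -z (the intrinsics and any distortion apply to the point x, -y, -z); pixel columns grow to the right and rows downward; lengths in mm; the calibration is good to about 2 mm. A picture is of the moment at which its call begins. There is no depth.
- close_job(): hands the job in, once; it reports no verdict.
The state is a dict: "time": time; "joint_positions": joint angles; "dq": joint speeds; "tau": joint torques, N m; "tool_pos": TCP position; "tcp_rot": TCP orientation; "contact_force": force on the tool from outside, world axes, zero at the start; "moment": the same for the moment, N m; "grip_width": finger opening in mm.
Only numpy, scipy, OpenCV 4.12 (cv2) and the standard library are available. Lean on these libraries where they do the work, as an engineer would, in place of code of your own. Each camera call takes 0.05 s, during which the arm holds its last target.

## Working session

There is one attempt and no reset: what is moved stays moved. The work goes in short steps, Python scripts to look and compute and a tool call to move; the robot and the scene stay as the last step left them, time stands still between calls to the robot, and variables do not carry over. Pictures are saved under pics/ and viewed, and the job is handed in when it is done.

Besides the shell and the picture viewer there is one more tool, called as name(argument=value, ...) on one line, values as JSON. carry_out: Moves the arm, as the interface text tells. Shifts and turns lie within -1 to 1; 1 stands for 0.06 m of shift or 8 degrees of turn. Its arguments: {"type":"object","properties":{"xyz":{"type":"array"},"dr":{"type":"array"},"gripper":{"type":"number"}},"required":["xyz","dr"]}

```bash
ls; mkdir -p pics
python3 - <<'E'
from plant import get_obs, capture
import cv2,numpy as np
print(get_obs())
for n in("side","top"):
    c=capture(n); cv2.imwrite(f"pics/{n}0.png",c["image"]); np.savez(f"pics/{n}0.npz",**c)
    print({k:v for k,v in c.items() if k!="image"})
E
```

```text
pics
{'time': 0.0, 'joint_positions': array([-1.44395593e+00,  3.42714195e-01,  1.52502847e+00, -1.00888521e-05,
        1.27537677e+00, -1.45988532e-01]), 'dq': array([-0.00189224,  0.00034816, -0.00060306, -0.00224735,  0.00199256,
        0.00153073]), 'tau': array([ 6.70641803e-04, -4.31235909e+01, -2.44215131e+01,  7.18018273e-02,
        5.59145375e-02, -1.13878298e-04]), 'tool_pos': array([ 141.441551  , -505.20046623,  248.04535975]), 'tcp_rot': array([-3.14008071e+00, -2.12556953e-04,  2.72831716e-01]), 'contact_force': array([-0.0815744 , -0.17314406, -0.03318524]), 'moment': array([0.00493471, 0.04888439, 0.02423046]), 'grip_width': 91.72492917048157}
{'fx': 379.6744513193539, 'fy': 379.6744513193539, 'cx': 260.24859553666965, 'cy': 192.28893288937167, 'pose': array([[-9.95059542e-01,  6.46894364e-02, -7.53112548e-02,
         4.66820486e+02],
       [-9.78838964e-02, -5.12484211e-01,  8.53099453e-01,
         4.83760556e+02],
       [ 1.65906938e-02,  8.56256509e-01,  5.16284359e-01,
         5.68883962e+02],
       [ 0.00000000e+00,  0.00000000e+00,  0.00000000e+00,
         1.00000000e+00]])}
{'fx': 349.0469549711023, 'fy': 349.0469549711023, 'cx': 252.54404564819802, 'cy': 195.233977276607, 'pose': array([[-2.75825847e-02,  9.98236145e-01, -5.25718576e-02,
         4.66478062e+02],
       [-9.98737268e-01, -2.97292192e-02, -4.04974443e-02,
        -2.42775680e+02],
       [-4.19889330e-02,  5.13884492e-02,  9.97795649e-01,
         1.00154152e+03],
       [ 0.00000000e+00,  0.00000000e+00,  0.00000000e+00,
         1.00000000e+00]])}
```

View pics/side0.png

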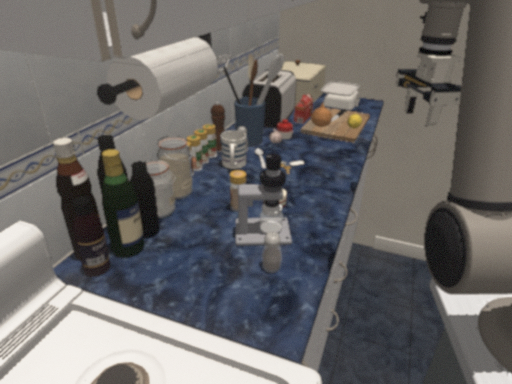

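View pics/top0.png

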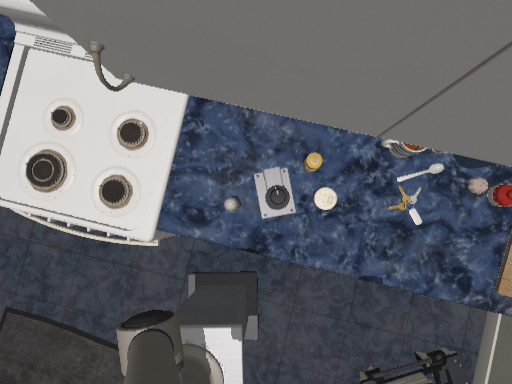

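Run:
```python
import cv2
a=cv2.imread("pics/top0.png")[145:235,215:345]; cv2.imwrite("pics/topz.png",cv2.resize(a,None,fx=6,fy=6,interpolation=cv2.INTER_CUBIC))
a=cv2.imread("pics/side0.png")[145:285,210:330]; cv2.imwrite("pics/sidez.png",cv2.resize(a,None,fx=4.2,fy=4.2,interpolation=cv2.INTER_CUBIC))
```

```text
(no output)
```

View pics/topz.png

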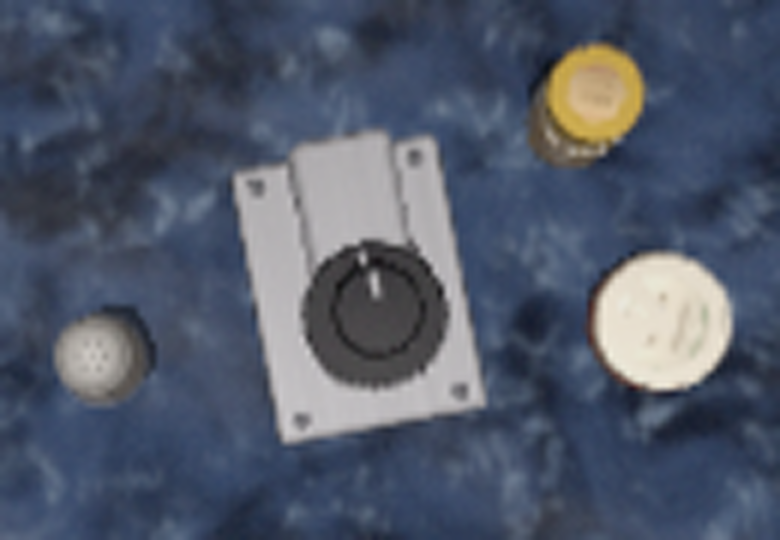

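View pics/sidez.png

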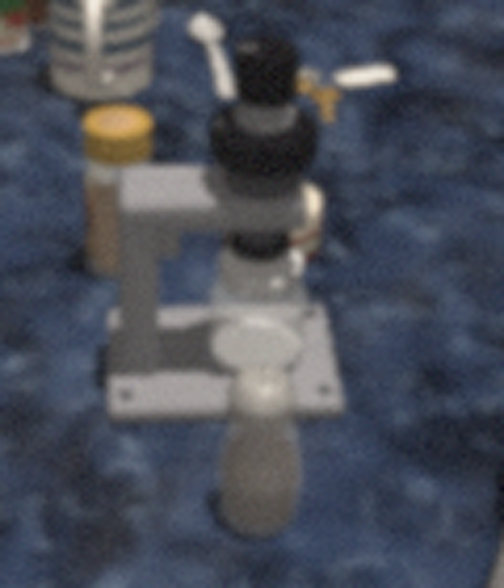

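```bash
cat > h.py <<'E'
import numpy as np,cv2
def ray(c,u,v):
    d=np.array([(u-c["cx"])/c["fx"],-(v-c["cy"])/c["fy"],-1.0]); P=c["pose"]
    return P[:3,3],P[:3,:3]@d
def onz(c,u,v,z):
    o,d=ray(c,u,v); return o+d*(z-o[2])/d[2]
def proj(c,p):
    P=c["pose"]; q=P[:3,:3].T@(np.asarray(p,float)-P[:3,3])
    return c["cx"]+c["fx"]*q[0]/-q[2], c["cy"]-c["fy"]*q[1]/-q[2]
E
python3 - <<'E'
from h import *
c=np.load("pics/top0.npz"); im=c["image"]; 
x0,y0=255,175
r=im[y0:y0+40,x0:x0+48].astype(int)
big=cv2.resize(im[y0:y0+40,x0:x0+48],None,fx=8,fy=8,interpolation=cv2.INTER_CUBIC)
hsv=cv2.cvtColor(big,cv2.COLOR_BGR2HSV)
m=((hsv[...,2]<95)&(hsv[...,1]<90)).astype(np.uint8)*255
m=cv2.morphologyEx(m,cv2.MORPH_OPEN,np.ones((15,15)))
cs,_=cv2.findContours(m,cv2.RETR_EXTERNAL,cv2.CHAIN_APPROX_NONE)
k=max(cs,key=cv2.contourArea); (u,v),rad=cv2.minEnclosingCircle(cv2.convexHull(k)); e=cv2.fitEllipse(cv2.convexHull(k))
f=lambda u,v:(x0+(u+.5)/8-.5,y0+(v+.5)/8-.5)
print("enc",f(u,v),rad/8,"ell",f(*e[0]),e[1][0]/16,e[1][1]/16)
U=f(*e[0]);print("ring z163",onz(c,*U,163),"radius mm",(e[1][0]+e[1][1])/4/8/c["fx"]*(1001-163))
p=onz(c,*f(u,v),163);print(p)
print("knob eye",onz(c,278,196.3,208))
# plate mask
hs=cv2.cvtColor(im,cv2.COLOR_BGR2HSV)
pm=((hs[...,1]<45)&(hs[...,2]>110)).astype(np.uint8)*255
pm[:150]=0;pm[235:]=0;pm[:,:245]=0;pm[:,310:]=0
cs,_=cv2.findContours(pm,cv2.RETR_EXTERNAL,cv2.CHAIN_APPROX_NONE)
print([cv2.contourArea(q) for q in cs]); k=max(cs,key=cv2.contourArea); b=cv2.minAreaRect(k); bp=cv2.boxPoints(b)
W=np.array([onz(c,*q,12) for q in bp]);print(bp,W[:,:2],np.linalg.norm(W-np.roll(W,1,0),axis=1))
cv2.imwrite("pics/m.png",np.hstack([m,cv2.cvtColor(big,cv2.COLOR_BGR2GRAY)]))
for n,u,v,z in(("shaker",231,204.3,88),("spice",314.5,160.3,106),("tub",325.5,198.5,34)):print(n,onz(c,u,v,z))
# side view
s=np.load("pics/side0.npz")
for z in(208,180,163,145,12):print(z,proj(s,[p[0],p[1],z]))
E
```

```text
enc (277.0636234283447, 196.5295639038086) 12.55943775177002 ell (277.09596824645996, 196.72949981689453) 11.866105079650879 12.30813217163086
ring z163 [ 505.31073642 -267.59445666  163.        ] radius mm 29.019033869313173
[ 505.79319602 -267.53201554  163.        ]
knob eye [ 504.14222969 -268.34109492  208.        ]
[0.0, 1581.0]
[[252.34361 170.55362]
 [286.6237  164.02408]
 [295.84906 212.45734]
 [261.569   218.98688]] [[ 589.07939725 -203.98699493]
 [ 604.53129736 -301.98518596]
 [ 466.37262616 -323.41721803]
 [ 450.61186991 -226.29231149]] [140.25256958  99.20890415 139.81112412  98.39537036]
shaker [ 492.4636998  -148.43276915   88.        ]
spice [ 598.63108344 -367.91814186  106.        ]
tub [ 502.4743141  -404.16042547   34.        ]
208 (np.float64(273.4071446632629), np.float64(156.3706646989483))
180 (np.float64(272.9731200978257), np.float64(167.76253655417995))
163 (np.float64(272.7167789451431), np.float64(174.49073996736843))
145 (np.float64(272.45104396821733), np.float64(181.4655037149974))
12 (np.float64(270.65190793625266), np.float64(228.68754771526127))
```

View pics/m.png

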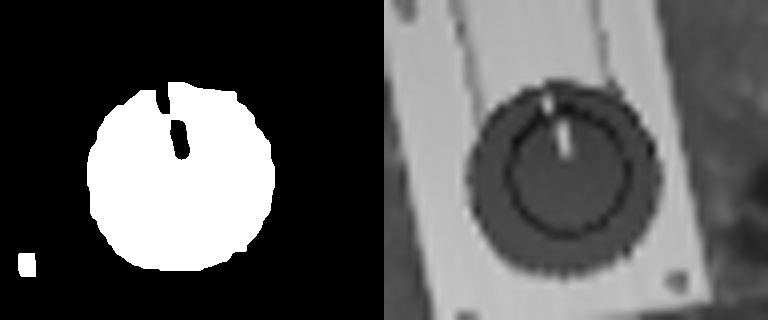

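carry_out(xyz=[[0.862, -0.272, -0.05], [0.862, -0.272, -0.05], [0.862, -0.272, -0.05], [0.862, -0.272, -0.05], [0.862, -0.272, -0.05], [0.862, -0.272, -0.05], [0.862, -0.272, -0.05], [0.862, -0.272, -0.05]], dr=[[0, 0, 0], [0, 0, 0], [0, 0, 0], [0, 0, 0], [0, 0, 0], [0, 0, 0], [0, 0, 0], [0, 0, 0]], gripper=1)

```text
time: 1.1
tool_pos: [506.0, -267.1, 272.5]
tcp_rot: [-3.141, 0.001, 0.273]
contact_force: [0.0, -1.2, 0.7]
grip_width: 92.0
```

carry_out(xyz=[[0, 0, 0]], dr=[[0, 0, 0]])

```text
time: 1.23
tool_pos: [507.0, -265.9, 272.1]
tcp_rot: [-3.141, -0.0, 0.278]
contact_force: [-0.3, -0.6, 0.7]
grip_width: 91.9
```

```bash
cat >> h.py <<'E'
def st():
    from plant import get_obs
    o=get_obs(); print("t",round(o["time"],2),"p",np.round(o["tool_pos"],1),"r",np.round(o["tcp_rot"],4),"F",np.round(o["contact_force"],2),"M",np.round(o["moment"],3),"w",round(o["grip_width"],2),"q6",round(o["joint_positions"][5],4),"tau6",round(o["tau"][5],3))
    return o
def snap(n,box,s,tag):
    from plant import capture
    c=capture(n); np.savez(f"pics/{tag}.npz",**c)
    x0,x1,y0,y1=box
    cv2.imwrite(f"pics/{tag}.png",cv2.resize(c["image"][y0:y1,x0:x1],None,fx=s,fy=s,interpolation=cv2.INTER_CUBIC)); return c
E
python3 - <<'E'
from h import *
st(); snap("side",(200,340,60,260),3,"s1"); o=st()
E
```

```text
t 1.23 p [ 507.  -265.9  272.1] r [-3.1408e+00 -2.0000e-04  2.7760e-01] F [-0.34 -0.6   0.73] M [-0.043  0.041  0.056] w 91.87 q6 0.6758 tau6 0.41
t 1.27 p [ 505.5 -267.1  272. ] r [-3.1408e+00  1.0000e-03  2.7590e-01] F [ 0.4  -0.53 -0.04] M [-0.06   0.011  0.018] w 91.84 q6 0.6748 tau6 0.141
```

View pics/s1.png

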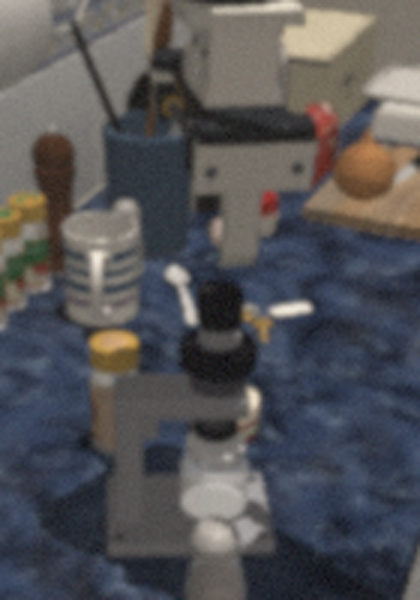

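carry_out(xyz=[[-0.028, 0.009, 0.4], [0, 0, 0.4], [0, 0, 0.4], [0, 0, 0.4], [0, 0, 0.13], [0, 0, 0]], dr=[[0, 0, 0], [0, 0, 0], [0, 0, 0], [0, 0, 0], [0, 0, 0], [0, 0, 0]])

```text
time: 2.02
tool_pos: [502.6, -269.9, 168.9]
tcp_rot: [-3.141, 0.001, 0.272]
contact_force: [0.3, 0.1, -0.4]
grip_width: 91.8
```

Run:
```python
from h import *
st(); snap("side",(220,320,100,220),5,"s2"); o=st()
```

```text
t 2.02 p [ 502.6 -269.9  168.9] r [-3.1412e+00  6.0000e-04  2.7170e-01] F [ 0.32  0.11 -0.39] M [-0.053  0.005 -0.049] w 91.78 q6 0.6721 tau6 -0.006
t 2.08 p [ 503.1 -270.   169.6] r [ 3.1408e+00 -4.0000e-04  2.7200e-01] F [-0.46 -0.81  0.05] M [-0.07  -0.015  0.023] w 91.7 q6 0.6722 tau6 -0.005
```

View pics/s2.png

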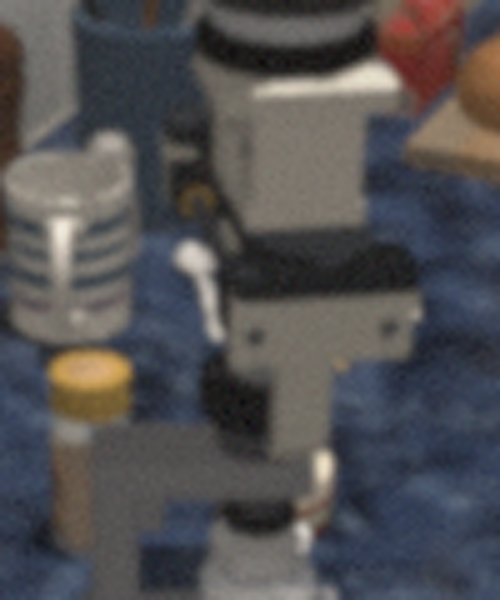

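carry_out(xyz=[[0.03, -0.025, 0.012], [0, 0, 0]], dr=[[0, 0, 0], [0, 0, 0]])

```text
time: 2.33
tool_pos: [504.9, -267.4, 168.9]
tcp_rot: [3.141, -0.001, 0.273]
contact_force: [0.1, 0.3, 0.0]
grip_width: 92.0
```

carry_out(xyz=[[0, 0, 0]], dr=[[0, 0, 0]])

```text
time: 2.45
tool_pos: [504.8, -267.4, 168.6]
tcp_rot: [3.141, -0.0, 0.273]
contact_force: [-0.2, -0.0, -0.4]
grip_width: 91.7
```

Run:
```python
from h import *
st()
```

```text
t 2.45 p [ 504.8 -267.4  168.6] r [ 3.141e+00 -4.000e-04  2.731e-01] F [-0.15 -0.03 -0.41] M [ 0.008  0.011 -0.046] w 91.67 q6 0.6765 tau6 0.001
```

carry_out(xyz=[[0, 0, 0], [0, 0, 0], [0, 0, 0], [0, 0, 0]], dr=[[0, 0, 0], [0, 0, 0], [0, 0, 0], [0, 0, 0]], gripper=-1)

```text
time: 2.95
tool_pos: [504.8, -268.2, 168.3]
tcp_rot: [3.14, -0.0, 0.273]
contact_force: [-0.7, 1.7, -3.4]
grip_width: 57.2
```

Run:
```python
from h import *
st()
```

```text
t 2.95 p [ 504.8 -268.2  168.3] r [ 3.1397e+00 -2.0000e-04  2.7290e-01] F [-0.69  1.66 -3.37] M [ 0.57   0.013 -0.07 ] w 57.19 q6 0.6765 tau6 -0.054
```

carry_out(xyz=[[0, 0, 0], [0, 0, 0]], dr=[[0, 0, 0], [0, 0, 0]])

```text
time: 3.2
tool_pos: [504.8, -268.1, 168.2]
tcp_rot: [3.14, -0.0, 0.273]
contact_force: [1.2, -5.6, -2.7]
grip_width: 57.3
```

Run:
```python
from h import *
st()
```

```text
t 3.2 p [ 504.8 -268.1  168.2] r [ 3.1403e+00 -3.0000e-04  2.7260e-01] F [ 1.24 -5.59 -2.66] M [-0.707 -0.18   0.067] w 57.34 q6 0.6766 tau6 -0.01
```

carry_out(xyz=[[0, 0, 0], [0, 0, 0]], dr=[[0, 0, -0.4], [0, 0, -0.4]])

```text
time: 3.45
tool_pos: [504.8, -268.2, 168.3]
tcp_rot: [3.14, -0.0, 0.386]
contact_force: [2.4, -5.5, -2.6]
grip_width: 57.4
```

```bash
python3 -c "from h import *;st()"
```

```text
t 3.45 p [ 504.8 -268.2  168.3] r [ 3.1401e+00 -3.0000e-04  3.8560e-01] F [ 2.43 -5.45 -2.56] M [-0.759 -0.163 -0.264] w 57.4 q6 0.5634 tau6 0.354
```

carry_out(xyz=[[0, 0, 0], [0, 0, 0]], dr=[[0, 0, -0.4], [0, 0, -0.4]])

```text
time: 3.7
tool_pos: [504.9, -268.3, 168.2]
tcp_rot: [3.14, -0.0, 0.497]
contact_force: [1.6, -5.5, -3.0]
grip_width: 57.4
```

```bash
python3 -c "from h import *;st()"
```

```text
t 3.7 p [ 504.9 -268.3  168.2] r [ 3.1398e+00 -1.0000e-04  4.9720e-01] F [ 1.63 -5.5  -2.97] M [-0.845 -0.273 -0.314] w 57.41 q6 0.4517 tau6 0.312
```

carry_out(xyz=[[0, 0, 0], [0, 0, 0]], dr=[[0, 0, -0.4], [0, 0, -0.4]])

```text
time: 3.95
tool_pos: [505.0, -268.4, 168.3]
tcp_rot: [3.14, -0.0, 0.609]
contact_force: [2.9, -6.1, -3.3]
grip_width: 57.3
```

```bash
python3 -c "from h import *;st()"
```

```text
t 3.95 p [ 505.  -268.4  168.3] r [ 3.1396 -0.      0.6088] F [ 2.87 -6.08 -3.26] M [-0.919 -0.291 -0.278] w 57.31 q6 0.3401 tau6 0.277
```

carry_out(xyz=[[0, 0, 0], [0, 0, 0]], dr=[[0, 0, -0.4], [0, 0, -0.4]])

```text
time: 4.2
tool_pos: [505.0, -268.5, 168.3]
tcp_rot: [3.139, 0.0, 0.72]
contact_force: [2.7, -6.3, -3.3]
grip_width: 57.6
```

```bash
python3 -c "from h import *;st()"
```

```text
t 4.2 p [ 505.  -268.5  168.3] r [3.1393e+00 2.0000e-04 7.2050e-01] F [ 2.73 -6.31 -3.3 ] M [-0.924 -0.374 -0.378] w 57.57 q6 0.2284 tau6 0.247
```

carry_out(xyz=[[0, 0, 0], [0, 0, 0]], dr=[[0, 0, -0.4], [0, 0, -0.4]])

```text
time: 4.45
tool_pos: [505.1, -268.6, 168.2]
tcp_rot: [3.139, 0.0, 0.832]
contact_force: [3.0, -6.5, -2.8]
grip_width: 57.3
```

```bash
python3 -c "from h import *;st()"
```

```text
t 4.45 p [ 505.1 -268.6  168.2] r [3.1391e+00 4.0000e-04 8.3210e-01] F [ 2.99 -6.48 -2.82] M [-1.057 -0.421 -0.328] w 57.31 q6 0.1167 tau6 0.245
```

carry_out(xyz=[[0, 0, 0], [0, 0, 0]], dr=[[0, 0, -0.4], [0, 0, -0.4]])

```text
time: 4.7
tool_pos: [505.2, -268.7, 168.2]
tcp_rot: [3.139, 0.001, 0.944]
contact_force: [4.1, -7.4, -4.3]
grip_width: 57.1
```

```bash
python3 -c "from h import *;st()"
```

```text
t 4.7 p [ 505.2 -268.7  168.2] r [3.1389e+00 7.0000e-04 9.4380e-01] F [ 4.09 -7.42 -4.3 ] M [-1.049 -0.416 -0.336] w 57.09 q6 0.005 tau6 0.245
```

carry_out(xyz=[[0.008, 0, 0], [0, 0, 0]], dr=[[0, 0, -0.4], [0, 0, -0.4]])

```text
time: 4.95
tool_pos: [505.3, -268.7, 168.3]
tcp_rot: [3.139, 0.002, 1.056]
contact_force: [2.2, -9.2, -4.5]
grip_width: 57.2
```

```bash
python3 -c "from h import *;st()"
```

```text
t 4.95 p [ 505.3 -268.7  168.3] r [3.1389e+00 1.8000e-03 1.0555e+00] F [ 2.18 -9.22 -4.53] M [-1.389 -0.347 -0.358] w 57.19 q6 -0.1058 tau6 0.249
```

carry_out(xyz=[[0, 0, 0], [0, 0, 0], [0, 0, 0]], dr=[[0, 0, -0.5], [0, 0, -0.5], [0, 0, -0.5]])

```text
time: 5.32
tool_pos: [505.5, -268.8, 168.3]
tcp_rot: [3.139, 0.002, 1.265]
contact_force: [3.2, -8.6, -5.0]
grip_width: 57.1
```

```bash
python3 -c "from h import *;st()"
```

```text
t 5.33 p [ 505.5 -268.8  168.3] r [3.1387e+00 2.4000e-03 1.2654e+00] F [ 3.17 -8.58 -5.03] M [-1.405 -0.46  -0.392] w 57.07 q6 -0.3157 tau6 0.392
```

carry_out(xyz=[[0, 0, 0], [0, 0, 0]], dr=[[0, 0, 0], [0, 0, 0]])

```text
time: 5.58
tool_pos: [505.6, -268.8, 168.3]
tcp_rot: [3.139, 0.003, 1.265]
contact_force: [2.6, -8.1, -4.2]
grip_width: 57.6
```

```bash
python3 -c "from h import *;st()"
```

```text
t 5.58 p [ 505.6 -268.8  168.3] r [3.1388e+00 2.8000e-03 1.2646e+00] F [ 2.59 -8.09 -4.17] M [-1.366 -0.412  0.299] w 57.55 q6 -0.3145 tau6 0.329
```

carry_out(xyz=[[0, 0, 0], [0, 0, 0], [0, 0, 0], [0, 0, -0.6], [0, 0, -0.8], [0.8, 0, 0], [0.8, 0, 0], [0.7, 0, 0]], dr=[[0, 0, 0], [0, 0, 0], [0, 0, 0], [0, 0, 0], [0, 0, 0], [0, 0, 0], [0, 0, 0], [0, 0, 0]], gripper=1)

```text
time: 6.58
tool_pos: [546.7, -133.7, 252.4]
tcp_rot: [3.142, -0.0, 1.264]
contact_force: [0.4, -0.1, -0.7]
grip_width: 91.6
```

Run:
```python
from h import *
st(); snap("top",(240,316,160,232),8,"t3");st()
```

```text
t 6.58 p [ 546.7 -133.7  252.4] r [ 3.1416e+00 -3.0000e-04  1.2644e+00] F [ 0.43 -0.12 -0.74] M [-0.022 -0.1    0.035] w 91.63 q6 -0.0698 tau6 -0.756
t 6.62 p [ 547.7 -129.2  252.4] r [-3.1414 -0.0033  1.2672] F [ 0.21  2.88 -0.36] M [ 0.149 -0.071  0.015] w 92.15 q6 -0.0668 tau6 -0.113
```

View pics/t3.png

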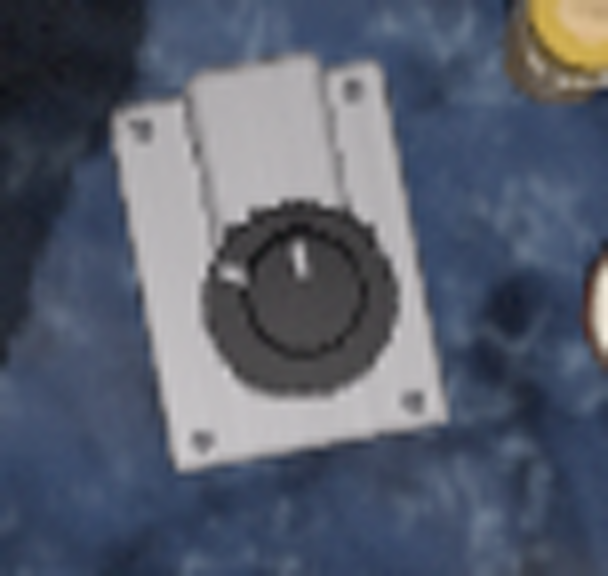

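carry_out(xyz=[[0, 0, 0], [-0.75, 0, 0], [-0.75, 0, 0], [-0.75, 0, 0], [0, 0, 0], [0, 0, 0]], dr=[[0, 0, 0], [0, 0, 0], [0, 0, 0], [0, 0, 0], [0, 0, 0], [0, 0, 0]])

```text
time: 7.38
tool_pos: [505.4, -264.6, 252.1]
tcp_rot: [-3.141, -0.0, 1.263]
contact_force: [0.5, 1.4, -0.1]
grip_width: 92.1
```

```bash
python3 -c "from h import *;st()"
```

```text
t 7.38 p [ 505.4 -264.6  252.1] r [-3.1412e+00 -3.0000e-04  1.2626e+00] F [ 0.51  1.4  -0.07] M [-0.036 -0.077 -0.064] w 92.09 q6 -0.3086 tau6 -0.021
```

carry_out(xyz=[[0, 0, 0]], dr=[[0, 0, 0]])

```text
time: 7.5
tool_pos: [506.0, -263.5, 252.2]
tcp_rot: [-3.142, -0.0, 1.265]
contact_force: [0.1, 1.5, 0.3]
grip_width: 91.9
```

carry_out(xyz=[[-0.072, 0.014, 0], [0, 0, 0.46], [0, 0, 0.46], [0, 0, 0], [0, 0, 0]], dr=[[0, 0, 0], [0, 0, 0], [0, 0, 0], [0, 0, 0], [0, 0, 0]])

```text
time: 8.12
tool_pos: [505.9, -268.7, 198.1]
tcp_rot: [3.14, 0.001, 1.265]
contact_force: [-0.1, 0.3, 1.1]
grip_width: 91.5
```

carry_out(xyz=[[0, 0, 0]], dr=[[0, 0, 0]])

```text
time: 8.25
tool_pos: [505.9, -268.9, 198.4]
tcp_rot: [3.139, 0.001, 1.264]
contact_force: [0.2, -0.5, -0.1]
grip_width: 91.7
```

carry_out(xyz=[[0, 0, 0]], dr=[[0, 0, 0]])

```text
time: 8.38
tool_pos: [505.6, -268.7, 197.9]
tcp_rot: [3.14, 0.001, 1.264]
contact_force: [-0.3, -0.7, -0.4]
grip_width: 91.6
```

carry_out(xyz=[[0, 0, 0], [0, 0, 0], [0, 0, 0], [0, 0, 0], [0, 0, 0], [0, 0, 0]], dr=[[0, 0, 0], [0, 0, 0], [0, 0, 0], [0, 0, 0], [0, 0, 0], [0, 0, 0]], gripper=-1)

```text
time: 9.12
tool_pos: [505.3, -268.6, 197.0]
tcp_rot: [3.142, 0.0, 1.264]
contact_force: [-0.7, -0.1, 0.4]
grip_width: 36.3
```

```bash
python3 -c "from h import *;st()"
```

```text
t 9.12 p [ 505.3 -268.6  197. ] r [3.1416e+00 1.0000e-04 1.2641e+00] F [-0.74 -0.14  0.44] M [-0.042 -0.064 -0.016] w 36.28 q6 -0.3157 tau6 0.0
```

carry_out(xyz=[[0, 0, 0]], dr=[[0, 0, 0]])

```text
time: 9.25
tool_pos: [505.6, -268.6, 197.0]
tcp_rot: [3.141, 0.0, 1.264]
contact_force: [2.2, -0.4, -0.7]
grip_width: 33.4
```

```bash
python3 -c "from h import *;st()"
```

```text
t 9.25 p [ 505.6 -268.6  197. ] r [3.1407e+00 1.0000e-04 1.2641e+00] F [ 2.21 -0.37 -0.65] M [-0.207 -0.41  -0.06 ] w 33.41 q6 -0.3157 tau6 -0.014
```

carry_out(xyz=[[0, 0, 0], [0, 0, 0], [0, 0, 0], [0, 0, 0]], dr=[[0, 0, 0.6], [0, 0, 0.6], [0, 0, 0.4], [0, 0, 0.4]])

```text
time: 9.75
tool_pos: [505.4, -268.6, 197.0]
tcp_rot: [3.141, 0.0, 0.984]
contact_force: [0.9, -1.0, -0.3]
grip_width: 33.4
```

```bash
python3 -c "from h import *;st()"
```

```text
t 9.75 p [ 505.4 -268.6  197. ] r [3.1413e+00 1.0000e-04 9.8350e-01] F [ 0.94 -0.99 -0.3 ] M [-0.091 -0.205  0.154] w 33.44 q6 -0.0349 tau6 -0.429
```

carry_out(xyz=[[0, 0, 0], [0, 0, 0]], dr=[[0, 0, 0.4], [0, 0, 0.4]])

```text
time: 10.0
tool_pos: [505.3, -268.5, 197.0]
tcp_rot: [3.142, 0.0, 0.872]
contact_force: [0.5, -0.6, -0.2]
grip_width: 33.5
```

```bash
python3 -c "from h import *;st()"
```

```text
t 10.0 p [ 505.3 -268.5  197. ] r [3.1415e+00 1.0000e-04 8.7170e-01] F [ 0.53 -0.61 -0.18] M [-0.047 -0.119  0.134] w 33.46 q6 0.0768 tau6 -0.431
```

carry_out(xyz=[[0, 0, 0], [0, 0, 0]], dr=[[0, 0, 0.4], [0, 0, 0.4]])

```text
time: 10.25
tool_pos: [505.3, -268.4, 197.0]
tcp_rot: [-3.141, 0.0, 0.76]
contact_force: [0.8, 0.8, -0.1]
grip_width: 33.4
```

```bash
python3 -c "from h import *;st()"
```

```text
t 10.25 p [ 505.3 -268.4  197. ] r [-3.1414e+00  1.0000e-04  7.6000e-01] F [ 0.79  0.77 -0.15] M [-0.028 -0.121  0.163] w 33.4 q6 0.1885 tau6 -0.431
```

carry_out(xyz=[[0, 0, 0], [0, 0, 0]], dr=[[0, 0, 0.4], [0, 0, 0.4]])

```text
time: 10.5
tool_pos: [505.2, -268.4, 197.0]
tcp_rot: [-3.141, 0.0, 0.648]
contact_force: [0.1, 0.8, 0.2]
grip_width: 33.5
```

```bash
python3 -c "from h import *;st()"
```

```text
t 10.5 p [ 505.2 -268.4  197. ] r [-3.1413e+00  1.0000e-04  6.4830e-01] F [0.14 0.8  0.24] M [ 0.044 -0.008  0.18 ] w 33.48 q6 0.3003 tau6 -0.431
```

carry_out(xyz=[[0, 0, 0], [0, 0, 0]], dr=[[0, 0, 0.4], [0, 0, 0.4]])

```text
time: 10.75
tool_pos: [505.2, -268.3, 197.0]
tcp_rot: [-3.141, 0.0, 0.537]
contact_force: [0.2, 0.5, 0.4]
grip_width: 33.7
```

```bash
python3 -c "from h import *;st()"
```

```text
t 10.75 p [ 505.2 -268.3  197. ] r [-3.1411e+00  2.0000e-04  5.3660e-01] F [0.19 0.5  0.36] M [ 0.154 -0.018  0.158] w 33.71 q6 0.412 tau6 -0.43
```

carry_out(xyz=[[0, 0, 0], [0, 0, 0]], dr=[[0, 0, 0.4], [0, 0, 0.4]])

```text
time: 11.0
tool_pos: [505.1, -268.2, 197.0]
tcp_rot: [-3.141, 0.0, 0.425]
contact_force: [-0.1, 1.5, 0.1]
grip_width: 33.1
```

```bash
python3 -c "from h import *;st()"
```

```text
t 11.0 p [ 505.1 -268.2  197. ] r [-3.1409e+00  3.0000e-04  4.2500e-01] F [-0.1   1.54  0.05] M [ 0.106 -0.003  0.144] w 33.12 q6 0.5236 tau6 -0.43
```

carry_out(xyz=[[0, 0, 0], [0, 0, 0]], dr=[[0, 0, 0.4], [0, 0, 0.4]])

```text
time: 11.25
tool_pos: [505.1, -268.2, 197.0]
tcp_rot: [-3.141, 0.0, 0.313]
contact_force: [-0.6, 0.9, 0.8]
grip_width: 33.4
```

```bash
python3 -c "from h import *;st()"
```

```text
t 11.25 p [ 505.1 -268.2  197. ] r [-3.1408e+00  4.0000e-04  3.1330e-01] F [-0.61  0.94  0.83] M [0.237 0.055 0.133] w 33.39 q6 0.6353 tau6 -0.429
```

Still running free after 0.95 rad; I continue one call at a time.

carry_out(xyz=[[0, 0, 0], [0, 0, 0]], dr=[[0, 0, 0.4], [0, 0, 0.4]])

```text
time: 11.5
tool_pos: [505.1, -268.1, 197.0]
tcp_rot: [-3.141, 0.001, 0.202]
contact_force: [-0.8, 1.5, -0.4]
grip_width: 33.3
```

```bash
python3 -c "from h import *;st()"
```

```text
t 11.5 p [ 505.1 -268.1  197. ] r [-3.1407e+00  5.0000e-04  2.0170e-01] F [-0.79  1.52 -0.38] M [0.248 0.076 0.217] w 33.32 q6 0.747 tau6 -0.421
```

carry_out(xyz=[[0, 0, 0], [0, 0, 0]], dr=[[0, 0, 0.4], [0, 0, 0.4]])

```text
time: 11.75
tool_pos: [505.0, -268.0, 197.0]
tcp_rot: [-3.141, 0.001, 0.09]
contact_force: [-0.1, 2.8, 1.5]
grip_width: 33.3
```

```bash
python3 -c "from h import *;st()"
```

```text
t 11.75 p [ 505. -268.  197.] r [-3.1406e+00  7.0000e-04  9.0100e-02] F [-0.1   2.81  1.49] M [0.31  0.094 0.236] w 33.33 q6 0.8586 tau6 -0.38
```

carry_out(xyz=[[0, 0, 0], [0, 0, 0]], dr=[[0, 0, 0.4], [0, 0, 0.4]])

```text
time: 12.0
tool_pos: [505.0, -267.9, 197.0]
tcp_rot: [-3.141, 0.001, -0.022]
contact_force: [-1.0, 2.5, 1.1]
grip_width: 33.9
```

```bash
python3 -c "from h import *;st()"
```

```text
t 12.0 p [ 505.  -267.9  197. ] r [-3.1405e+00  9.0000e-04 -2.1600e-02] F [-1.03  2.47  1.06] M [0.386 0.099 0.237] w 33.91 q6 0.9703 tau6 -0.34
```

carry_out(xyz=[[0, 0, 0], [0, 0, 0], [0, 0, 0]], dr=[[0, 0, 0], [0, 0, 0], [0, 0, 0]])

```text
time: 12.38
tool_pos: [505.0, -267.9, 197.0]
tcp_rot: [-3.14, 0.001, -0.02]
contact_force: [-1.7, 4.6, 2.3]
grip_width: 33.1
```

Run:
```python
from h import *
st(); snap("side",(220,320,110,250),4.2,"s4")
```

```text
t 12.38 p [ 505.  -267.9  197. ] r [-3.1404e+00  8.0000e-04 -1.9600e-02] F [-1.69  4.61  2.31] M [ 0.822  0.224 -0.043] w 33.11 q6 0.9682 tau6 -0.042
```

View pics/s4.png

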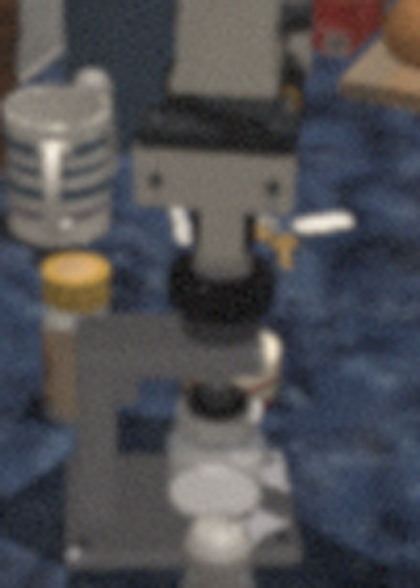

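carry_out(xyz=[[0, 0, 0], [0, 0, 0], [0, 0, 0], [0, 0, 0], [0, 0, 0], [0.004, 0.006, 0.24], [0, 0, 0.24], [0, 0, 0]], dr=[[0, 0, 0], [0, 0, 0], [0, 0, 0], [0, 0, 0], [0, 0, 0], [0, 0, 0], [0, 0, 0], [0, 0, 0]], gripper=1)

```text
time: 13.42
tool_pos: [504.6, -268.3, 166.1]
tcp_rot: [-3.139, 0.003, -0.02]
contact_force: [-0.2, 0.1, -0.1]
grip_width: 91.8
```

carry_out(xyz=[[0, 0, 0], [0, 0, 0]], dr=[[0, 0, 0], [0, 0, 0]])

```text
time: 13.68
tool_pos: [505.8, -269.1, 168.6]
tcp_rot: [3.141, -0.001, -0.02]
contact_force: [-0.8, 0.3, 1.2]
grip_width: 91.6
```

```bash
python3 -c "from h import *;st()"
```

```text
t 13.68 p [ 505.8 -269.1  168.6] r [ 3.141e+00 -7.000e-04 -2.040e-02] F [-0.81  0.3   1.18] M [0.033 0.017 0.03 ] w 91.6 q6 0.9686 tau6 -0.0
```

Height and position fit. Now I close on the ring.

carry_out(xyz=[[0, 0, 0], [0, 0, 0], [0, 0, 0], [0, 0, 0], [0, 0, 0]], dr=[[0, 0, 0], [0, 0, 0], [0, 0, 0], [0, 0, 0], [0, 0, 0]], gripper=-1)

```text
time: 14.3
tool_pos: [505.5, -267.9, 168.2]
tcp_rot: [-3.14, 0.0, -0.021]
contact_force: [0.4, 5.0, 2.0]
grip_width: 57.6
```

```bash
python3 -c "from h import *;st()"
```

```text
t 14.3 p [ 505.5 -267.9  168.2] r [-3.1398e+00  3.0000e-04 -2.0500e-02] F [0.43 5.03 1.99] M [ 1.004 -0.062 -0.093] w 57.58 q6 0.9687 tau6 -0.11
```

carry_out(xyz=[[0, 0, 0], [0, 0, 0]], dr=[[0, 0, 0.4], [0, 0, 0.4]])

```text
time: 14.55
tool_pos: [505.5, -267.9, 168.1]
tcp_rot: [-3.14, 0.001, -0.133]
contact_force: [-0.7, 5.7, 1.3]
grip_width: 57.5
```

```bash
python3 -c "from h import *;st()"
```

```text
t 14.55 p [ 505.5 -267.9  168.1] r [-3.1402e+00  6.0000e-04 -1.3280e-01] F [-0.67  5.74  1.26] M [ 1.052 -0.021  0.408] w 57.45 q6 1.0814 tau6 -0.218
```

carry_out(xyz=[[0, 0, 0], [0, 0, 0]], dr=[[0, 0, 0.4], [0, 0, 0.4]])

```text
time: 14.8
tool_pos: [505.5, -267.9, 168.1]
tcp_rot: [-3.14, 0.001, -0.244]
contact_force: [1.0, 6.2, 2.8]
grip_width: 57.1
```

```bash
python3 -c "from h import *;st()"
```

```text
t 14.8 p [ 505.5 -267.9  168.1] r [-3.1402e+00  8.0000e-04 -2.4450e-01] F [0.97 6.23 2.78] M [ 1.087 -0.164  0.445] w 57.08 q6 1.1931 tau6 -0.212
```

carry_out(xyz=[[0, 0, 0], [0, 0, 0]], dr=[[0, 0, 0.4], [0, 0, 0.4]])

```text
time: 15.05
tool_pos: [505.6, -267.8, 168.1]
tcp_rot: [-3.14, 0.001, -0.356]
contact_force: [0.6, 5.8, 1.8]
grip_width: 57.1
```

```bash
python3 -c "from h import *;st()"
```

```text
t 15.05 p [ 505.6 -267.8  168.1] r [-3.1403e+00  1.0000e-03 -3.5610e-01] F [0.57 5.83 1.84] M [ 1.06  -0.091  0.379] w 57.05 q6 1.3048 tau6 -0.212
```

carry_out(xyz=[[0, 0, 0], [0, 0, 0]], dr=[[0, 0, 0.4], [0, 0, 0.4]])

```text
time: 15.3
tool_pos: [505.6, -267.8, 168.1]
tcp_rot: [-3.14, 0.001, -0.468]
contact_force: [1.0, 5.9, 2.0]
grip_width: 57.2
```

```bash
python3 -c "from h import *;st()"
```

```text
t 15.3 p [ 505.6 -267.8  168.1] r [-3.1403e+00  1.0000e-03 -4.6790e-01] F [1.05 5.9  2.04] M [ 1.143 -0.115  0.36 ] w 57.16 q6 1.4165 tau6 -0.212
```

carry_out(xyz=[[0, 0, 0], [0, 0, 0]], dr=[[0, 0, 0.4], [0, 0, 0.4]])

```text
time: 15.55
tool_pos: [505.6, -267.8, 168.2]
tcp_rot: [-3.14, 0.001, -0.58]
contact_force: [0.5, 5.9, 2.3]
grip_width: 57.2
```

```bash
python3 -c "from h import *;st()"
```

```text
t 15.55 p [ 505.6 -267.8  168.2] r [-3.1404e+00  1.2000e-03 -5.7960e-01] F [0.5  5.91 2.3 ] M [ 1.145 -0.147  0.347] w 57.21 q6 1.5282 tau6 -0.209
```

carry_out(xyz=[[0, 0, 0], [0, 0, 0]], dr=[[0, 0, 0.4], [0, 0, 0.4]])

```text
time: 15.8
tool_pos: [505.6, -267.7, 168.1]
tcp_rot: [-3.14, 0.001, -0.691]
contact_force: [0.6, 6.1, 1.5]
grip_width: 57.1
```

```bash
python3 -c "from h import *;st()"
```

```text
t 15.8 p [ 505.6 -267.7  168.1] r [-3.1404e+00  1.3000e-03 -6.9120e-01] F [0.58 6.1  1.54] M [ 1.16  -0.14   0.371] w 57.07 q6 1.6399 tau6 -0.177
```

carry_out(xyz=[[0, 0, 0], [0, 0, 0]], dr=[[0, 0, 0.4], [0, 0, 0.4]])

```text
time: 16.05
tool_pos: [505.6, -267.7, 168.2]
tcp_rot: [-3.141, 0.001, -0.803]
contact_force: [1.1, 6.1, 1.4]
grip_width: 57.5
```

```bash
python3 -c "from h import *;st()"
```

```text
t 16.05 p [ 505.6 -267.7  168.2] r [-3.1406e+00  1.4000e-03 -8.0280e-01] F [1.07 6.12 1.38] M [ 1.188 -0.224  0.394] w 57.49 q6 1.7515 tau6 -0.142
```

carry_out(xyz=[[0, 0, 0], [0, 0, 0]], dr=[[0, 0, 0.4], [0, 0, 0.4]])

```text
time: 16.3
tool_pos: [505.7, -267.7, 168.2]
tcp_rot: [-3.141, 0.002, -0.914]
contact_force: [0.9, 5.3, 1.5]
grip_width: 57.0
```

```bash
python3 -c "from h import *;st()"
```

```text
t 16.3 p [ 505.7 -267.7  168.2] r [-3.1407e+00  1.5000e-03 -9.1440e-01] F [0.93 5.33 1.49] M [ 1.178 -0.231  0.445] w 56.98 q6 1.8631 tau6 -0.106
```

carry_out(xyz=[[0, 0, 0], [0, 0, 0]], dr=[[0, 0, 0.4], [0, 0, 0.4]])

```text
time: 16.55
tool_pos: [505.7, -267.6, 168.2]
tcp_rot: [-3.141, 0.002, -1.026]
contact_force: [0.5, 6.4, 2.0]
grip_width: 57.3
```

```bash
python3 -c "from h import *;st()"
```

```text
t 16.55 p [ 505.7 -267.6  168.2] r [-3.1408e+00  1.6000e-03 -1.0261e+00] F [0.47 6.39 2.05] M [ 1.242 -0.269  0.531] w 57.3 q6 1.9748 tau6 -0.069
```

carry_out(xyz=[[0, 0, 0], [0, 0, 0]], dr=[[0, 0, 0.4], [0, 0, 0.4]])

```text
time: 16.8
tool_pos: [505.7, -267.6, 168.1]
tcp_rot: [-3.141, 0.002, -1.138]
contact_force: [0.4, 5.9, 1.9]
grip_width: 57.4
```

```bash
python3 -c "from h import *;st()"
```

```text
t 16.8 p [ 505.7 -267.6  168.1] r [-3.1410e+00  1.6000e-03 -1.1377e+00] F [0.43 5.9  1.9 ] M [ 1.237 -0.28   0.559] w 57.35 q6 2.0864 tau6 -0.031
```

carry_out(xyz=[[0, 0, 0], [0, 0, 0]], dr=[[0, 0, 0.2], [0, 0, 0.2]])

```text
time: 17.05
tool_pos: [505.7, -267.6, 168.2]
tcp_rot: [-3.141, 0.002, -1.193]
contact_force: [0.3, 6.6, 1.7]
grip_width: 57.4
```

```bash
python3 -c "from h import *;st()"
```

```text
t 17.05 p [ 505.7 -267.6  168.2] r [-3.1410e+00  1.6000e-03 -1.1926e+00] F [0.3  6.61 1.68] M [ 1.217 -0.358  0.575] w 57.44 q6 2.1414 tau6 0.281
```

carry_out(xyz=[[0, 0, 0], [0, 0, 0], [0, 0, 0]], dr=[[0, 0, 0], [0, 0, 0], [0, 0, 0]])

```text
time: 17.42
tool_pos: [505.7, -267.6, 168.2]
tcp_rot: [-3.141, 0.002, -1.192]
contact_force: [1.2, 5.8, 1.2]
grip_width: 57.2
```

```bash
python3 -c "from h import *;st()"
```

```text
t 17.43 p [ 505.7 -267.6  168.2] r [-3.1408e+00  1.7000e-03 -1.1923e+00] F [1.23 5.79 1.24] M [ 1.244 -0.289  0.255] w 57.16 q6 2.1409 tau6 0.282
```

carry_out(xyz=[[0, 0, 0], [0, 0, 0], [0, 0, 0], [0, 0, 0], [0, 0, -0.7], [0, 0, -0.7], [-0.7, 0, 0], [-0.7, 0, 0]], dr=[[0, 0, 0], [0, 0, 0], [0, 0, 0], [0, 0, 0], [0, 0, 0], [0, 0, 0], [0, 0, 0], [0, 0, 0]], gripper=1)

```text
time: 18.42
tool_pos: [474.2, -190.3, 252.6]
tcp_rot: [-3.141, -0.001, -1.194]
contact_force: [1.0, -0.4, -0.1]
grip_width: 91.9
```

carry_out(xyz=[[-0.7, 0, 0], [-0.5, 0, 0], [0, 0, 0], [0, 0, 0]], dr=[[0, 0, 0], [0, 0, 0], [0, 0, 0], [0, 0, 0]])

```text
time: 18.92
tool_pos: [448.5, -124.5, 252.4]
tcp_rot: [-3.141, -0.001, -1.193]
contact_force: [-0.5, 0.6, 0.2]
grip_width: 91.6
```

Run:
```python
from h import *
st(); snap("top",(240,316,160,232),8,"t5");snap("side",(210,330,120,290),3.5,"s5")
```

```text
t 18.93 p [ 448.5 -124.5  252.4] r [-3.1411e+00 -1.1000e-03 -1.1932e+00] F [-0.46  0.63  0.18] M [ 0.102  0.024 -0.035] w 91.55 q6 2.3287 tau6 0.008
```

View pics/t5.png

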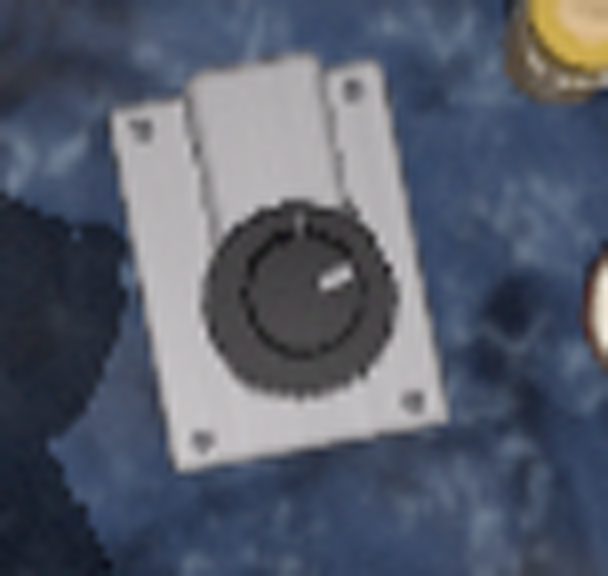

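View pics/s5.png

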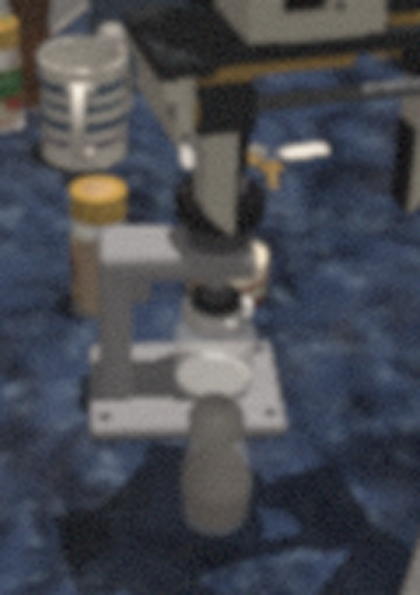

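Run:
```python
from h import *
from scipy import ndimage as nd
for t in("top0","t3","t5"):
    c=np.load(f"pics/{t}.npz"); g=cv2.cvtColor(c["image"],cv2.COLOR_BGR2GRAY).astype(float)
    x0,y0=260,180; s=8
    b=cv2.resize(g[y0:y0+36,x0:x0+36],None,fx=s,fy=s,interpolation=cv2.INTER_CUBIC)
    vv,uu=np.mgrid[:b.shape[0],:b.shape[1]]; U=x0+(uu+.5)/s-.5; V=y0+(vv+.5)/s-.5
    for nm,z,r0,r1 in(("knob",208,2,14),("ring",163,19.5,27)):
        C=np.array([504.5,-268.0,z]); k=proj(c,C)
        d=np.stack([(U-c["cx"])/c["fx"],-(V-c["cy"])/c["fy"],-np.ones_like(U)],-1)@c["pose"][:3,:3].T
        P=c["pose"][:3,3]+d*((z-c["pose"][2,3])/d[...,2])[...,None]
        X=P[...,0]-C[0];Y=P[...,1]-C[1];R=np.hypot(X,Y); m=(R>r0)&(R<r1)
        w=np.clip(b-np.percentile(b[m],50)-35,0,None)*m
        l,n=nd.label(w>0); i=1+np.argmax(nd.sum(w,l,range(1,n+1))); w=w*(l==i)
        mx,my=(w*X).sum()/w.sum(),(w*Y).sum()/w.sum()
        cv=np.cov(np.stack([X[w>0],Y[w>0]]),aweights=w[w>0]); ev,E=np.linalg.eigh(cv); a=E[:,1]; a=a*np.sign(a@[mx,my])
        print(t,nm,"centroid",round(mx,1),round(my,1),"ang",round(np.arctan2(my,mx),3),"pca",round(np.arctan2(a[1],a[0]),3))
```

```text
top0 knob centroid 9.7 1.6 ang 0.166 pca 0.089
top0 ring centroid 23.0 4.8 ang 0.206 pca 0.112
t3 knob centroid 9.7 1.6 ang 0.165 pca 0.093
t3 ring centroid 8.6 20.8 ang 1.179 pca 1.256
t5 knob centroid 4.0 -8.4 ang -1.126 pca -1.119
t5 ring centroid 23.9 0.0 ang 0.001 pca -0.104
```

Run:
```python
from h import *
a=np.load("pics/top0.npz")["image"];b=np.load("pics/t5.npz")["image"]
cv2.imwrite("pics/cmp.png",np.vstack([cv2.resize(x[145:235,215:345],None,fx=3.2,fy=3.2,interpolation=cv2.INTER_CUBIC) for x in(a,b)]))
from plant import close_job
print(close_job())
```

```text
the job is handed in; nothing more can be done
None
```

View pics/cmp.png

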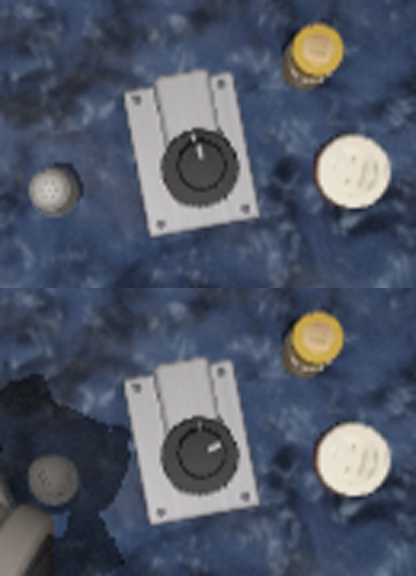

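I slackened the ring, screwed the pad down onto the lid and tightened the ring again. I handed the job in at about 19 s; the hand-in reports no verdict.

- **Slackening:** I turned the ring about 0.99 rad anticlockwise. The mark on its top showed 0.97 rad.
- **Pad on the lid:** I turned the knob 1.28 rad clockwise, and its mark showed 1.29 rad. The last 0.24 rad was after the pad met the lid, with the torque up about 0.09 N m. That puts about 11–12 N on the lid.
- **Clamp:** I tightened the ring 1.17 rad, and its mark showed 1.18 rad, so it did not slip. It ended about 0.6 rad past the bite.

**Checks that disagreed:** the torque rose more slowly past the bite than stated, about 0.31–0.34 N m per rad against 0.4. The clamp force therefore comes out at about 30 N from the angle but 25 N from the torque. Both are inside 18 to 38 N. I couldn't read the clamp or pad force directly.

**Last pictures:** the knob mark did not shift noticeably when the ring was tightened. The jar stands under the pad, the shaker, tub and spice jar are where they were, and the open gripper is clear of everything. I judged the jar and the bystanders by eye only.

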